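# Uncover the kiln's viewing port

### The job

The work inside the cold kiln is to be inspected through its viewing port. Swing the larger, round cover on top of the cold kiln sideways about its pivot screw, either way, until the whole port opening beneath it is uncovered, and leave it there. Leave the small oblong vent cover beside it shut.

Things in the scene. Friction and masses are not known exactly. Their poses are not given: they have to be found in the camera images.
- view_fitting: Fixed cream refractory flange, 125 x 70 x 10 mm, on the flat grey top (400 x 280 mm, 160 mm above the table) of a low kiln; left or right, yaw varies. Origin on the axis of the cover's pivot screw, at the kiln top's level. z up; the flange runs along its -x, and the round port (34 mm across) is centred 65 mm along -x.
- view_cover (a joint): Angle of the larger cover, a 5 mm steel plate on the flange: 52 mm disc over the port, 24 mm wide tab ending 107 mm from the upright pivot. 0 = over the port (knob along the flange's -x), starts within 0.1; positive = counter-clockwise from above. Swings both ways to stops at +-1.4, stays where left (about 1 N at the knob); the port is all clear beyond 0.68 either way.
- view_knob (a point): Middle of the black upright cylindrical knob on the larger cover: 18 mm across, 30 mm tall (20 to 50 mm above the kiln top, this point at 35 mm), on a 10 mm stem; the plate's upper face is 15 mm above the kiln top. 95 mm from the pivot axis; moves with the cover. Nothing else as tall stands within 25 mm of its path.
- vent_cover (a joint): Angle of the small cover on the smaller flange (90 x 40 x 10 mm) beside it: an oblong steel strip 24 x 74 mm with the same kind of black knob, 62 mm from its own pivot screw. 0 = shut over its 14 mm vent hole, positive = counter-clockwise from above. The two pivots are 160 mm apart across the kiln top. Starts within 0.03 of 0; stays shut.

How it is judged (in metres and radians):
At the end, for the whole second after the job is handed in: The larger cover is swung at least 0.69 rad (about 40 degrees) to either side, so that the whole viewing port is open, and is at rest; the small vent cover is within 0.17 rad (10 degrees) of shut ((value of joint view_cover above 0.69 rad or value of joint view_cover below -0.69 rad) and velocity of joint view_cover between -0.05 and 0.05 rad/s and value of joint vent_cover between -0.17 and 0.17 rad); the robot touches nothing.
It fails at once if the small vent cover is swung more than 0.17 rad (10 degrees) from shut (value of joint vent_cover above 0.17 rad or value of joint vent_cover below -0.17 rad).
It also fails if it takes over 32 s, if anything falls off the work surface, if the arm or the gripper's body presses on something with over 40 N, if the wrist force passes 120 N, or if a joint passes its speed limit or range.

### The arm

A 7-joint arm with a two-finger parallel gripper is mounted at the origin on the work surface. World frame = base frame: x ahead of the robot, y to its left, z up, the work surface at z = 0. Lengths are in m, angles in degrees, forces in N, time in s.
With the tool pointing down it reaches from about 0.375 to 0.925 m from the base axis. Payload 3.1 kg.
Tool frame: the origin (TCP) lies on the centre line of the jaws, within the pads' length; the fingertips stand manip.tips_ahead ahead of it and the grasp point (between the pads) lies 5 mm behind it (manip.tips_ahead is the distance from the TCP to the fingertips, in m); z points along the fingers, y is the line along which they close (so a half turn about z gives the same grasp; the last joint's range is limited). The gripper opens to 85 mm and grips with 20 to 120 N. Pads are 22 mm wide; open, the fingers measure 114 mm over their backs; the gripper's body (76 mm by 85 mm) begins 54 mm behind the grasp point. The pads swing forward as they close: fully open they stand 13 mm farther back than shut.
Start: joints at [-82.552, 21.939, 2.515, 91.553, -1.026, 66.532, -2.859], TCP at [0.147, 0.633, 0.222] pointing down, gripper open.
Joint ranges: [-149.38, 149.38], [-23.57, 123.04], [-84.95, 90], [0, 143.3], [-89.99, 269.99], [3.08, 112.72], [-163.45, 163.45]. Speed limits (degrees/s): [159.86, 159.86, 180, 180, 180, 180, 180].

### API

Orientations are given as a 3x3 rotation matrix whose columns are the frame's x, y, z axes.
In Python, from workcell import manip, optics, nets gives the robot as it stands.
- The arm moves only by the tool move_arm, never from a script. Its argument "targets" is a list of rows, each a list of 2 entries, a list of its own where there are three numbers: the shift along the world's x, y, z in cm, then the turn, a rotation vector about the world's x, y, z in rad. A call has 1 to 12 rows; each row is the pose to reach, as a shift and turn from the pose commanded when the call began; what a row does not reach only later rows make up. A row lasts 1/12 s, in which the tool goes at most 41.7 mm and 7.16 degrees, less where a joint would pass 70% of its speed; a pose out of reach is approached as far as the arm can. A call with a gripper value outside its range is refused whole. "hand" is the opening, from -1 (shut) to 1 (fully open), so that 0 is half open, set as the call begins (left out, the last holds). The fingers move at their own pace and stop on an object; the grip force is fixed at half the most. Time passes only in rows, so rows that repeat a pose let the fingers close. It gives the time, the measured TCP pose, the force, the opening and the grip force at its end, in the units of the state.
- manip.observe(): the state, without advancing time (a new reading comes with each control period).
- optics.get_image(name): name is "side" or "top"; returns a dict with "img" (480x640x3 uint8, blue, green, red), "camera_matrix" (3x3 intrinsics, pixels), "xyz" and "orientation" of the camera in the world. Camera axes: x right, y down, z forward; pixel columns grow to the right and rows downward; lengths in m; the calibration is good to about 2 mm. A picture is of the moment at which its call begins. There is no depth.
- manip.sign_off(): hands the job in; it is judged then, once.
Trained networks look in the newest picture that a camera, given by its name, has taken for a name from the list of things; names that differ only in an ending like _2 or _b are one class to them, and where a whole thing is asked for, a point or a joint stands for the part that bears it (a point fixed in the world has none). Each returns a list of dicts, best first, with "confidence" (0 to 1); they miss things now and then, are a little off and sometimes report something else, mostly with a low value. They report only what shows in the picture. A call takes as long as a camera call.
- nets.search_frame(camera, label): "position" ([x, y, z] in m, in world coordinates, good to about 4 mm: the middle of the surface that is visible of it).
The state is a dict: "clock": time; "q": joint angles; "joint_vel": joint speeds; "effort": joint torques, N m; "position": TCP position; "ee_rot": TCP orientation; "wrist_force": force on the tool from outside, world axes, zero at the start; "torque": the same for the moment, N m; "gripper_width": finger opening in m; "grasp_force": force on a finger pad.
Only numpy, scipy, OpenCV 4.12 (cv2) and the standard library are available. Lean on these libraries where they do the work, as an engineer would, in place of code of your own. Each camera call takes 0.05 s, during which the arm holds its last target. There are 200 camera calls.

## Working session

There is one attempt and no reset: what is moved stays moved. The work goes in short steps, Python scripts to look and compute and a tool call to move; the robot and the scene stay as the last step left them, time stands still between calls to the robot, and variables do not carry over. Pictures are saved under pics/ and viewed, at most 10 in all, crops included, and the job is handed in when it is done.

Besides the shell and the picture viewer there is one more tool, called after "Emit:" as a command line: name --argument value ..., lists and objects as JSON in quotes. move_arm: Moves the arm, as the interface text tells. Its arguments: {"type":"object","properties":{"targets":{"type":"array"},"hand":{"type":"number"}},"required":["targets"]}

```bash
mkdir -p pics; python3 - <<'E'
from workcell import manip, optics, nets
import cv2
s=manip.observe();print(s["clock"],s["position"],s["ee_rot"],s["gripper_width"],manip.tips_ahead)
for c in("side","top"):
    d=optics.get_image(c);cv2.imwrite(f"pics/{c}1.png",d["img"]);print(c,d["xyz"],d["orientation"])
    for l in("view_fitting","view_cover","view_knob","vent_cover"):
        print(l,[(r["position"],r["confidence"]) for r in nets.search_frame(c,l)][:3])
E
```

```text
0.0 [0.14657404 0.63225516 0.22037624] [[-9.74196181e-01  2.25702433e-01 -4.61231974e-04]
 [ 2.25702862e-01  9.74192710e-01 -2.60431761e-03]
 [-1.38471994e-04 -2.64121764e-03 -9.99996502e-01]] 0.08553567982714165 0.014
side [0.24377811 0.47682281 0.54457101] [[-0.82366478 -0.28277903  0.4915408 ]
 [-0.56704102  0.42046864 -0.70828709]
 [-0.00638876 -0.86211492 -0.50667252]]
view_fitting [([0.5076, -0.0387, 0.1728], 0.73)]
view_cover [([0.4987, -0.0524, 0.1801], 0.8)]
view_knob [([0.5021, -0.0514, 0.1727], 0.81)]
vent_cover [([0.5268, 0.1185, 0.1735], 0.9), ([0.5024, -0.0484, 0.1732], 0.59)]
top [0.5213441  0.04195197 0.90061789] [[-0.02869448 -0.99632653  0.08068507]
 [-0.99948191  0.02742056 -0.01685302]
 [ 0.01457869 -0.08112686 -0.99659716]]
view_fitting [([0.522, -0.0536, 0.1724], 0.64)]
view_cover [([0.5103, -0.0529, 0.1733], 0.56)]
view_knob [([0.507, -0.0559, 0.176], 0.78)]
vent_cover [([0.5471, 0.1127, 0.1773], 0.8)]
```

View pics/side1.png

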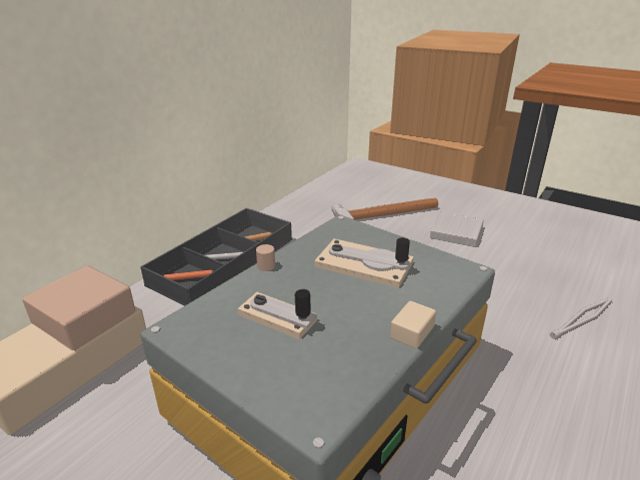

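View pics/top1.png

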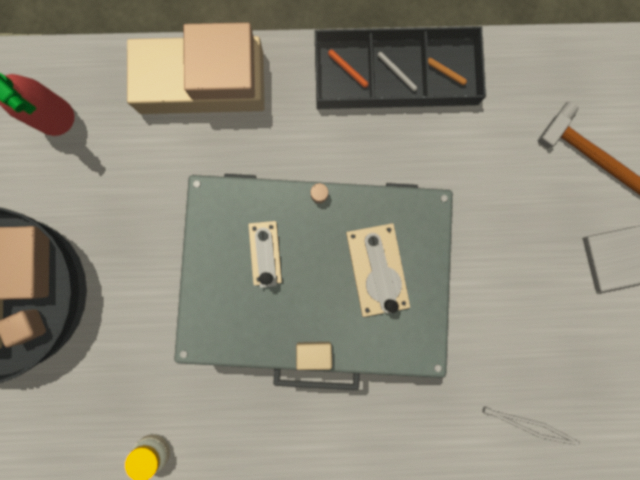

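```bash
python3 - <<'E'
from workcell import optics
import numpy as np,cv2
P=[]
for c in("side","top"):
    d=optics.get_image(c);R=np.array(d["orientation"]).T;P.append(d["camera_matrix"]@np.c_[R,-R@d["xyz"]])
for n,a,b in(("knobtop",(403,240),(391.5,306)),("pivot",(337,245),(373,241)),("ventknobtop",(302,293),(265,279)),("ventpivot",(260,298),(263,236)),("block",(415,313),(314,350))):
    X=cv2.triangulatePoints(*P,np.array(a,float),np.array(b,float)).ravel();X=X[:3]/X[3]
    e=[(lambda p:p[:2]/p[2])(p@np.r_[X,1])-q for p,q in zip(P,(a,b))];print(n,X.round(4),np.round(e,1).tolist())
E
```

```text
knobtop [ 0.4715 -0.0635  0.2123] [[-1.1, 0.1], [0.5, 0.9]]
pivot [ 0.5636 -0.0446  0.1834] [[-0.5, -0.0], [0.3, 0.4]]
ventknobtop [0.5144 0.1093 0.211 ] [[-0.1, -0.0], [0.0, 0.1]]
ventpivot [0.5758 0.1138 0.181 ] [[-0.2, -0.0], [0.1, 0.1]]
block [0.4078 0.0424 0.1851] [[-4.9, 0.2], [1.8, 3.5]]
```

Emit:
move_arm --targets '[[[0, 0, 4], [0, 0, 0]], [[0, 0, 8], [0, 0, 0]], [[0, 0, 12], [0, 0, 0]], [[1.8, -3.4, 12], [0, 0, -0.07]], [[3.6, -6.8, 12], [0, 0, -0.14]], [[5.4, -10.2, 12], [0, 0, -0.21]], [[7.2, -13.6, 12], [0, 0, -0.28]], [[9, -17, 12], [0, 0, -0.35]], [[10.8, -20.4, 12], [0, 0, -0.42]], [[12.6, -23.8, 12], [0, 0, -0.49]], [[14.4, -27.2, 12], [0, 0, -0.56]], [[16.2, -30.6, 12], [0, 0, -0.63]]]' --hand -1

```text
clock: 1.6
position: [0.3094, 0.3254, 0.3421]
ee_rot: [[-0.652, 0.759, 0.0], [0.759, 0.652, 0.001], [0.001, 0.001, -1.0]]
wrist_force: [0.8, -0.1, -0.2]
gripper_width: 0.0002
grasp_force: 0.0
```

Emit:
move_arm --targets '[[[1.3, -3.5, 0], [0, 0, 0]], [[2.7, -7.1, 0], [0, 0, 0]], [[4, -10.6, 0], [0, 0, 0]], [[5.4, -14.2, 0], [0, 0, 0]], [[6.7, -17.7, 0], [0, 0, 0]], [[8, -21.2, 0], [0, 0, 0]], [[9.4, -24.8, 0], [0, 0, 0]], [[10.7, -28.3, 0], [0, 0, 0]], [[12.1, -31.9, 0], [0, 0, 0]], [[13.4, -35.4, 0], [0, 0, 0]], [[13.4, -35.4, -4], [0, 0, 0]], [[13.4, -35.4, -7], [0, 0, 0]]]'

```text
clock: 2.6
position: [0.4445, -0.0298, 0.2723]
ee_rot: [[-0.649, 0.761, 0.005], [0.761, 0.649, 0.003], [-0.001, 0.005, -1.0]]
wrist_force: [0.3, 1.0, -1.5]
gripper_width: -0.0005
grasp_force: 0.0
```

```bash
python3 - <<'E'
from workcell import manip,optics
import cv2
print(manip.observe()["position"])
a=optics.get_image("side")["img"][180:420,200:520];b=optics.get_image("top")["img"][180:420,200:520]
cv2.imwrite("pics/c2.png",cv2.hconcat([a,b]))
E
```

```text
[ 0.44453941 -0.02981732  0.27233053]
```

View pics/c2.png

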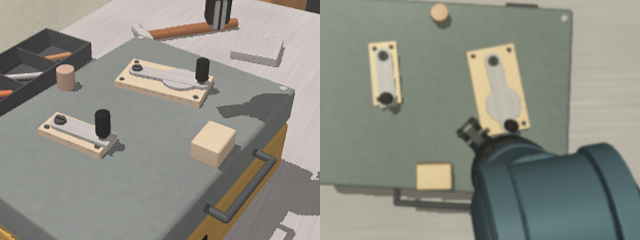

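Emit:
move_arm --targets '[[[0, 0, -3], [0, 0, 0]], [[0, 0, -6], [0, 0, 0]], [[0, 0, -7.5], [0, 0, 0]], [[0, 0, -7.5], [0, 0, 0]], [[0.5, -0.6, -7.5], [0, 0, 0]], [[0.9, -1.3, -7.5], [0, 0, 0]], [[1.3, -1.9, -7.5], [0, 0, 0]], [[1.5, -2.6, -7.5], [0, 0, 0]], [[1.7, -3.3, -7.5], [0, 0, 0]], [[2, -4, -7.5], [0, 0, 0]], [[2.4, -4.7, -7.5], [0, 0, 0]], [[2.8, -5.4, -7.5], [0, 0, 0]]]'

```text
clock: 3.7
position: [0.4715, -0.0803, 0.1992]
ee_rot: [[-0.656, 0.755, -0.0], [0.755, 0.656, 0.002], [0.002, 0.001, -1.0]]
wrist_force: [-2.4, -0.4, 3.3]
gripper_width: -0.0001
grasp_force: 1.4
```

Emit:
move_arm --targets '[[[0.5, -0.7, 0], [0, 0, 0]], [[1.1, -1.3, 0], [0, 0, 0]], [[1.7, -1.8, 0], [0, 0, 0]], [[2.4, -2.3, 0], [0, 0, 0]], [[3.1, -2.8, 0], [0, 0, 0]], [[3.8, -3.2, 0], [0, 0, 0]], [[4.4, -3.4, 0], [0, 0, 0]], [[4.9, -3.6, 0], [0, 0, 0]], [[4.9, -3.6, 0], [0, 0, 0]], [[4.9, -3.6, 0], [0, 0, 0]]]'

```text
clock: 4.53
position: [0.5207, -0.1164, 0.1972]
ee_rot: [[-0.655, 0.756, 0.001], [0.756, 0.655, -0.0], [-0.001, 0.001, -1.0]]
wrist_force: [-0.8, 0.4, 0.0]
gripper_width: 0.0
grasp_force: 0.0
```

```bash
python3 - <<'E'
from workcell import manip,optics
import cv2
a=optics.get_image("side")["img"][180:420,200:520];b=optics.get_image("top")["img"][180:420,200:520]
cv2.imwrite("pics/c3.png",cv2.hconcat([a,b]))
E
```

```text
(no output)
```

View pics/c3.png

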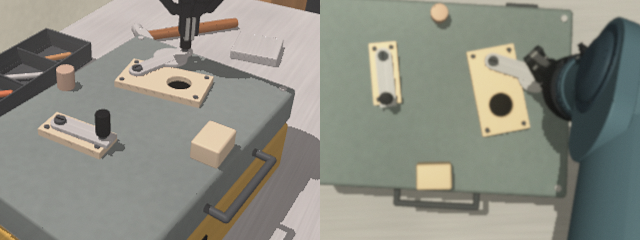

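The pictures show the cover swung well aside, with the port fully open: the dark hole is at crop (180,83) in the side view and (500,105) in the top view. The vent is still shut. Next I back the tool off and lift.

Emit:
move_arm --targets '[[[-1, 1.1, 0], [0, 0, 0]], [[-2, 2.3, 0], [0, 0, 0]], [[-2, 2.3, 3], [0, 0, 0]], [[-2, 2.3, 7], [0, 0, 0]], [[-2, 2.3, 11], [0, 0, 0]], [[-5, 2.3, 13], [0, 0, 0]], [[-8, 2.3, 13], [0, 0, 0]], [[-8, 2.3, 13], [0, 0, 0]], [[-8, 2.3, 13], [0, 0, 0]]]'

```text
clock: 5.38
position: [0.4385, -0.0935, 0.3268]
ee_rot: [[-0.655, 0.756, 0.002], [0.756, 0.655, 0.006], [0.003, 0.006, -1.0]]
wrist_force: [0.5, -0.1, 0.5]
gripper_width: 0.0002
grasp_force: 0.0
```

```bash
python3 - <<'E'
from workcell import manip,optics
import cv2
a=optics.get_image("side")["img"][180:420,200:520];b=optics.get_image("top")["img"][180:420,200:520]
cv2.imwrite("pics/c4.png",cv2.hconcat([a,b]))
E
```

```text
(no output)
```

View pics/c4.png

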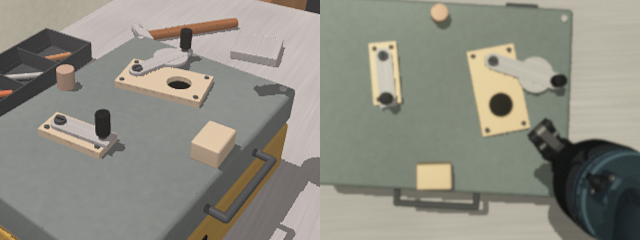

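The cover is at about 1.05 rad: the pivot is at crop (492,61) and the knob at (560,80). The port is clear, the vent is shut and the arm is free.

```bash
python3 -c "
from workcell import manip
print(manip.sign_off())"
```

```text
the job is handed in; nothing more can be done
None
```

The larger cover is swung aside by about 1.05 rad, estimated from the last picture, so the viewing port is fully open; the vent cover is still shut, the arm is clear, and the job is handed in (no verdict was returned).

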